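# Size a lock cylinder on the length gauge and point out the reading

## Task

Measure the brass lock cylinder that lies in the length gauge: with the closed fingertips push the gauge's cursor, by its black thumb plate only and gently, until the cylinder is closed up between the cursor and the fixed stop. Then show the reading: bring the fingertips, pointing straight down, a centimetre or two above the red index line on the cursor's pointer, without touching it, hold still there for two full seconds and finish still pointing. Grip and lift nothing, do not touch the cylinder yourself, and leave everything else on the bench where it lies.

Things in the scene. Friction and masses are not known exactly. Their poses are not given: they have to be found in the camera images.
- gauge: Length gauge for lock cylinders: aluminium base 100 mm (its x) by 170 mm (its y), 8 mm high, standing fast on the bench; origin under its centre, z up. A channel 37 mm wide runs along y, centre line at x = +10 mm, with a steel rail 22 mm high behind (+x) and a lip 4 mm high in front. White scale in front, x = -45 to -17 mm. Yaw within 0.4 rad of 0 (+y to the robot's left).
- stop_face (a point): Middle of the foot of the fixed stop's measuring face, at the channel's +y end (y = +62 mm in the gauge's frame), 8 mm above the bench. The stop is a dark steel block 50 mm wide (gauge x) and 16 mm long, its top 38 mm above the bench.
- cursor (a joint): Travel of the cursor along the gauge's +y, towards the stop, in m: at value q its measuring face is at y = -60 mm + q in the gauge's frame and 122 mm - q from the stop, so 0.060 leaves exactly the cylinder's 62 mm. Starts at 0 to 0.028, slides with about 2.5 N of friction and stays where it is left.
- thumb_plate (a point): Middle of the rear (-y) face of the cursor's black ribbed thumb plate, where it is pushed to +y; 40 mm above the bench. The plate is upright, 36 mm wide (gauge x), 5 mm thick, 10 to 54 mm above the bench. Behind it are only the base, the lip and the rail, which begin 18.5 mm to either side of its middle.
- jaw_face (a point): Middle of the measuring face of the steel jaw, 28 mm above the bench. The jaw and the other steel parts are the rest of the cursor, in front (+y) of the thumb plate: measuring jaw 34 mm wide, 8 mm thick, 47 mm high, the saddle on the rail, and the pointer arm 7 mm wide reaching to -x over the scale. None of the steel parts is to be touched.
- index (a point): Middle of the red index line (20 mm long along the gauge's x, 2 mm wide) on top of the pointer arm: the reading to be pointed at. 16 mm above the bench, 50 mm in front (-x) of the thumb plate's middle, 33 mm clear of the jaw; it travels with the cursor.
- brass_cylinder: Brass profile lock cylinder, 62 mm long, 33 mm wide, 17 mm high, about 0.16 kg, lying on its side in the gauge's channel, its length (own x) along the channel, 4 to 20 mm short of the stop at the start and then easily slid. Origin under its centre: at y = +31 mm in the gauge's frame when against the stop.
- silver_cylinder: A second, silver-coloured lock cylinder of the same size, lying on the bench behind the gauge; bystander, origin under its centre.
- padlock: Brass padlock 62 x 40 x 18 mm lying on the bench; bystander, origin under its centre.
- calliper: Digital calliper 210 x 64 x 16 mm lying to the left; bystander, origin under its centre. To its left a fixed key-cutting machine, 0.31 m high, fills the bench from about x = 0.36 and y = 0.26 m on: swing the arm round in front of it.
- loupe: Black eye loupe, 35 mm across and 28 mm high, at the right front; bystander, origin under its centre.
- blank_box: Small carton of key blanks, 52 x 85 x 36 mm, at the back; bystander, origin under its centre.
There are look-alikes about, which are no part of the job. Leave any turquoise look-alike of the brass_cylinder alone.

How it is judged (in metres and radians):
On the way, in this order (a step that is already met when the one before it is completed fails the run):
1. the cursor is closed up on the cylinder and the cylinder on the fixed stop (value of joint cursor above 0.058 m and y of brass_cylinder in the frame of gauge above 0.029 m and z of brass_cylinder in the frame of gauge below 0.011 m and angle between brass_cylinder's own z axis and vertical below 0.12 rad), for 0.2 s.
2. the fingertips point straight down at the index line from just above it, without contact, for two seconds (all of step 1 and horizontal distance between the grasp point and index below 0.012 m and z of the grasp point in the frame of index between 0.021 and 0.055 m and contact force between the fingers and gauge below 0.05 N and angle between the grasp point's own z axis and vertical above 2.89 rad), for 1.9 s.
At the end, for the whole second after the job is handed in: Cylinder flat in the channel, at most 2 mm off the stop, cursor closed on it (travel over 58 mm); tool within 15 degrees of straight down, TCP within 12 mm sideways of the index line's middle and 21 to 55 mm above it (fingertips about 2 to 36 mm), touching nothing (all of step 2 and linear speed of brass_cylinder below 0.01 m/s).
It fails at once if the robot touches the brass cylinder (contact force between any of the fingers, the arm and brass_cylinder above 0.5 N).
It fails at once if the brass cylinder is lifted or tipped out of the channel (z of brass_cylinder in the frame of gauge above 0.018 m or angle between brass_cylinder's own z axis and vertical above 0.3 rad).
It fails at once if the cursor is gripped, or touched elsewhere than on its thumb plate (contact force between the fingers and cursor_c1 above 1 N or contact force between the fingers and cursor_c2 above 1 N or contact force between the fingers and cursor_c3 above 1 N or contact force between the fingers and cursor_c4 above 1 N or contact force between the fingers and cursor_c5 above 1 N).
It fails at once if the cursor is rammed (over 40 N) (contact force between the fingers and gauge above 40 N).
It fails at once if a bystander is disturbed (moved over 10 mm) (distance of any of silver_cylinder, padlock, calliper, loupe, blank_box from where it was at the start of the episode above 0.01 m).
It also fails if it takes over 48 s, if anything falls off the work surface, if the arm or the gripper's body presses on something with over 40 N, if the wrist force passes 120 N, or if a joint passes its speed limit or range.

## Robot

A 6-joint arm with a two-finger parallel gripper is mounted at the origin on a cart in front of the work surface, level with it; the furniture and walls round the work are solid. World frame = base frame: x ahead of the robot, y to its left, z up, the work surface at z = 0. Lengths are in m, angles in degrees, forces in N, time in s.
With the tool pointing down it reaches from about 0.375 to 0.9 m from the base axis. Payload 3.1 kg.
Tool frame: the origin (TCP) lies between the finger pads, 19 mm behind the fingertips; this is the grasp point; z points along the fingers, y is the line along which they close (so a half turn about z gives the same grasp; the last joint's range is limited). The gripper opens to 87 mm and grips with 3 to 60 N. Pads are 19 mm wide; open, the fingers measure 117 mm over their backs; the gripper's body (75 mm by 190 mm) begins 51 mm behind the grasp point.
Start: joints at [-86.603, 30.224, 82.088, -0, 67.689, -10.227], TCP at [0.147, -0.607, 0.241] pointing down, gripper open.
Joint ranges: [-176.69, 176.69], [-43.24, 126.21], [12.49, 139.97], [-82, 262], [0, 151.66], [-163.58, 163.58]. Speed limits (degrees/s): [159.86, 159.86, 180, 180, 180, 180].

## Interface

Orientations are given as a 3x3 rotation matrix whose columns are the frame's x, y, z axes.
In Python, from rig import * gives the robot as it stands.
- The arm moves only by the tool step_arm, never from a script. Its argument "targets" is a list of rows, each a list of 5 numbers: the opening, from -1 (shut) to 1 (fully open), then the shift along the world's x, y, z normalised to -1 to 1, where 1 is 0.25 m, then the turn about the world's z normalised to -1 to 1, where 1 is 180 degrees. In form: [[fingers, x, y, z, turn], ...]. A call has 1 to 20 rows; each row is the pose to reach, as a shift and turn from the pose commanded when the call began, turning the shorter way round; what a row does not reach only later rows make up. A row lasts 1/10 s, in which the tool goes at most 50 mm and 8.59 degrees, less where a joint would pass 70% of its speed; a pose out of reach is approached as far as the arm can. A call with a number of a shift or a turn outside -1 to 1 is refused whole. A call with a gripper value outside its range is refused whole. The fingers move at their own pace and stop on an object; the grip force is fixed at half the most. Time passes only in rows, so rows that repeat a pose let the fingers close. It gives the time, the measured TCP pose, the force, the opening and the grip force at its end, in the units of the state.
- read_state(): the state, without advancing time (a new reading comes with each control period).
- capture(name): name is "scene" or "top"; returns a dict with "color" (420x560x3 uint8, red, green, blue), "mtx" (3x3 intrinsics, pixels), "pose" (4x4, takes a point from camera to world coordinates). Camera axes: x right, y down, z forward; pixel columns grow to the right and rows downward; lengths in m; the calibration is good to about 2 mm. A picture is of the moment at which its call begins. There is no depth.
- hand_in(): hands the job in; it is judged then, once.
The state is a dict: "time_s": time; "joint_positions": joint angles; "qvel": joint speeds; "tau": joint torques, N m; "position": TCP position; "tcp_rot": TCP orientation; "force": force on the tool from outside, world axes, zero at the start; "moment": the same for the moment, N m; "opening": opening from 0.0 (shut) to 1.0 (fully open); "grasp_force": force on a finger pad.
Only numpy, scipy, OpenCV 4.12 (cv2) and the standard library are available. Lean on these libraries where they do the work, as an engineer would, in place of code of your own. Each camera call takes 0.05 s, during which the arm holds its last target. There are 200 camera calls.

## Working session

There is one attempt and no reset: what is moved stays moved. The work goes in short steps, Python scripts to look and compute and a tool call to move; the robot and the scene stay as the last step left them, time stands still between calls to the robot, and variables do not carry over. Pictures are saved under pics/ and viewed, at most 10 in all, crops included, and the job is handed in when it is done.

Besides the shell and the picture viewer there is one more tool, called after ">>>" as a command line: name --pt "numbers of a row" for each row, then --argument value for the rest. step_arm: Moves the arm, as the interface text tells. Scaled input: -1 to 1 covers 0.25 m each way for a shift and 180 degrees each way for a turn. Its arguments: {"type":"object","properties":{"targets":{"type":"array","items":{"type":"array","items":{"type":"number"}}}},"required":["targets"]}

```bash
mkdir -p pics; ls; python3 - <<'E'
from rig import *
import cv2,numpy as np
for n in ("scene","top"):
    c=capture(n); cv2.imwrite(f"pics/{n}0.png",c["color"][:,:,::-1]); np.savez(f"{n}0.npz",**c)
    print(n,c["mtx"].round(1).tolist(),c["pose"].round(3).tolist())
s=read_state();print(s["time_s"],s["position"],s["opening"],s["force"],s["tcp_rot"])
E
```

```text
pics
scene [[469.2, 0.0, 288.1], [0.0, 469.2, 214.7], [0.0, 0.0, 1.0]] [[0.904, -0.323, 0.28, 0.296], [-0.427, -0.708, 0.562, -0.602], [0.016, -0.628, -0.778, 0.86], [0.0, 0.0, 0.0, 1.0]]
top [[393.0, 0.0, 279.0], [0.0, 393.0, 208.5], [0.0, 0.0, 1.0]] [[0.223, -0.955, 0.196, 0.409], [-0.975, -0.219, 0.041, -0.039], [0.004, -0.2, -0.98, 0.915], [0.0, 0.0, 0.0, 1.0]]
0.1 [ 0.14721581 -0.60677281  0.24035365] 0.99801152110892 [-0.10740916  0.03183881 -0.57086734] [[ 9.71854433e-01  2.35582137e-01 -1.29786369e-04]
 [ 2.35581930e-01 -9.71852489e-01  1.97310157e-03]
 [ 3.38694280e-04 -1.94814283e-03 -9.99998045e-01]]
```

View pics/scene0.png

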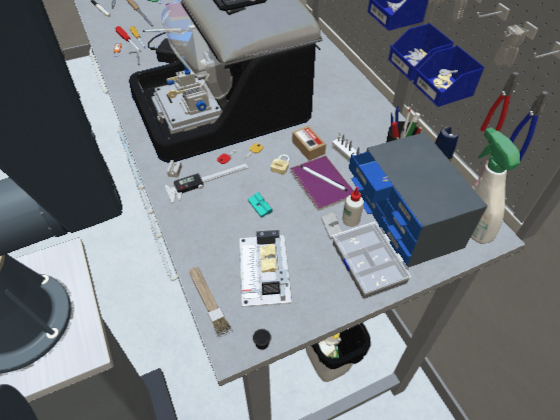

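View pics/top0.png

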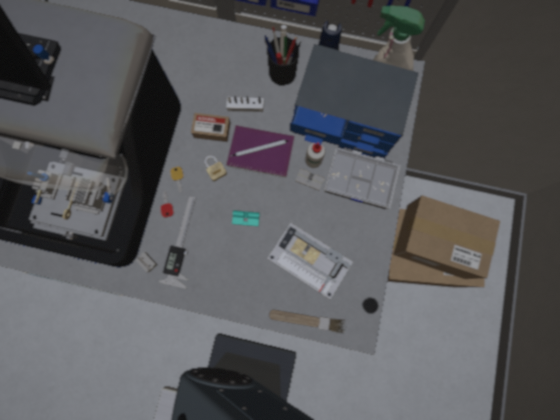

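The gauge, with the brass cylinder in it, is at scene (265,268) and top (310,260). The look-alikes are a turquoise cylinder at scene (260,205) / top (245,218), a silver one near scene (333,222) / top (310,180), and the brass padlock at scene (281,165) / top (215,170). I choose the brass one in the channel and check it in a close crop.

```bash
python3 - <<'E'
import cv2,numpy as np
a=cv2.imread("pics/scene0.png")[225:315,225:305];b=cv2.imread("pics/top0.png")[215:305,260:360]
f=lambda i,w,h:cv2.resize(i,(w,h),interpolation=cv2.INTER_CUBIC)
b=cv2.convertScaleAbs(b,alpha=1.3)
cv2.imwrite("pics/crop0.png",np.hstack([f(a,350,394),f(b,438,394)]))
E
```

```text
(no output)
```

View pics/crop0.png

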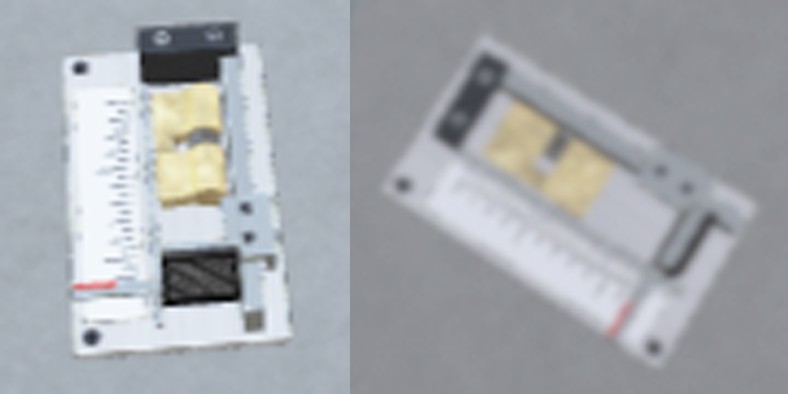

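The crop shows the brass cylinder lying in the gauge. The dark stop is at its far end, the black thumb plate is at scene crop (200,277), and the red line is at scene crop (95,286) / top crop (620,320). Next I measure corners and index from both views.

```bash
cat > h.py <<'E'
import cv2,numpy as np
def ray(c,uv):
    d=np.linalg.inv(c["mtx"])@np.array([*uv,1.]); return c["pose"][:3,3],c["pose"][:3,:3]@d
def onplane(c,uv,z):
    o,d=ray(c,uv); return o+d*(z-o[2])/d[2]
def tri(c1,u1,c2,u2):
    P=[c["mtx"]@np.linalg.inv(c["pose"])[:3] for c in (c1,c2)]
    X=cv2.triangulatePoints(P[0],P[1],np.array(u1,float).reshape(2,1),np.array(u2,float).reshape(2,1))
    return (X[:3]/X[3]).ravel()
def proj(c,X):
    p=c["mtx"]@(np.linalg.inv(c["pose"])@np.append(X,1))[:3]; return p[:2]/p[2]
def red(c,box):
    x0,y0,x1,y1=box; i=c["color"][y0:y1,x0:x1].astype(float)
    w=np.clip(i[...,0]-np.maximum(i[...,1],i[...,2])-25,0,None); ys,xs=np.mgrid[y0:y1,x0:x1]
    return np.array([(w*xs).sum(),(w*ys).sum()])/w.sum(),int((w>0).sum())
E
python3 - <<'E'
from h import *
S=dict(np.load("scene0.npz"));T=dict(np.load("top0.npz"))
k=4.38
s=np.array([(62,58),(258,42),(292,340),(75,355)])/k+[225,225]-.4
t=np.array([(35,190),(135,37),(405,208),(310,365)])/k+[260,215]-.4
A=[]
for a,b in zip(s,t):
    print("S",onplane(S,a,.008).round(4),"T",onplane(T,b,.008).round(4),"tri",tri(S,a,T,b).round(4))
    A.append((onplane(S,a,.008)+onplane(T,b,.008))/2)
A=np.array(A);print("sides",[round(np.linalg.norm(A[i]-A[(i+1)%4]),4) for i in range(4)])
# model corners gauge: s order: (-x,+y),(+x,+y),(+x,-y),(-x,-y)
m=np.array([(-.05,.085),(.05,.085),(.05,-.085),(-.05,-.085)])
ce=A[:,:2].mean(0);q=A[:,:2]-ce
yaw=np.arctan2((m[:,0]*q[:,1]-m[:,1]*q[:,0]).sum(),(m*q).sum());print("centre",ce,"yaw deg",np.degrees(yaw))
R=np.array([[np.cos(yaw),-np.sin(yaw)],[np.sin(yaw),np.cos(yaw)]])
rs,n1=red(S,(235,280,260,300));rt,n2=red(T,(385-60,270,350,300));print(rs,n1,rt,n2)
I=tri(S,rs,T,rt);print("index tri",I,onplane(S,rs,.016),onplane(T,rt,.016))
print("index gauge",R.T@(I[:2]-ce))
# plate top corners, scene: rear top edge/top: upper edge of black
for nm,a in(("plate top L",(163,252)),("plate top R",(240,247)),("bot L",(163,305)),("bot R",(240,302))):
    uv=np.array(a)/k+225-.4; P=onplane(S,uv,.054 if "top" in nm else .010);print(nm,P.round(4),"g",(R.T@(P[:2]-ce)).round(4))
for nm,y in(("brass near end",None),):
    P=onplane(S,np.array((192,205))/k+225-.4,.012);print(nm,R.T@(P[:2]-ce))
E
```

```text
S [0.4739 0.     0.008 ] T [ 0.472  -0.0015  0.008 ] tri [ 0.4727 -0.0018  0.0107]
S [ 0.5693 -0.0325  0.008 ] T [ 0.5631 -0.035   0.008 ] tri [ 0.5654 -0.0357  0.0131]
S [ 0.5112 -0.1947  0.008 ] T [ 0.5061 -0.1924  0.008 ] tri [ 0.5094 -0.1935  0.0062]
S [ 0.4172 -0.1598  0.008 ] T [ 0.4164 -0.1597  0.008 ] tri [ 0.4169 -0.1598  0.0082]
sides [np.float64(0.0989), np.float64(0.1699), np.float64(0.0979), np.float64(0.1686)]
centre [ 0.49115882 -0.09695604] yaw deg -19.67597162956531
[246.30510753 289.77956989] 15 [nan nan] 0
index tri [nan nan nan] [ 0.43796145 -0.13431593  0.016     ] [nan nan nan]
index gauge [nan nan]
plate top L [ 0.4659 -0.1522  0.054 ] g [-0.0052 -0.0606]
plate top R [ 0.4985 -0.1644  0.054 ] g [ 0.0296 -0.061 ]
bot L [ 0.4638 -0.1539  0.01  ] g [-0.0066 -0.0628]
bot R [ 0.4972 -0.1675  0.01  ] g [ 0.0294 -0.0644]
brass near end [ 0.01081989 -0.01068755]h.py:15: RuntimeWarning: invalid value encountered in divide
  return np.array([(w*xs).sum(),(w*ys).sum()])/w.sum(),int((w>0).sum())
```

```bash
python3 - <<'E'
from h import *
S=dict(np.load("scene0.npz"));T=dict(np.load("top0.npz"))
print(T["color"][283:293,314:330,0].astype(int)-T["color"][283:293,314:330,1])
import h
def red(c,box,th):
    x0,y0,x1,y1=box; i=c["color"][y0:y1,x0:x1].astype(float)
    w=np.clip(i[...,0]-np.maximum(i[...,1],i[...,2])-th,0,None); ys,xs=np.mgrid[y0:y1,x0:x1]
    return np.array([(w*xs).sum(),(w*ys).sum()])/w.sum(),int((w>0).sum())
rs,_=red(S,(235,280,260,300),20);rt,n=red(T,(314,280,332,296),8)
print(rs,rt,n);I=tri(S,rs,T,rt);a=onplane(S,rs,.016);b=onplane(T,rt,.016);print(I,a,b)
ce=np.array([.49116,-.09696])
y=np.radians(-19.7);R=np.array([[np.cos(y),-np.sin(y)],[np.sin(y),np.cos(y)]])
for p in(I,a,b):print(R.T@(p[:2]-ce))
E
```

```text
[[-2 -2 -2 -3 -3 -3 -2  0  4  9  7  0 -3 -3 -2 -3]
 [-3 -2 -2 -2 -3 -3 -2  3 13 21 15  3 -2 -2 -3 -2]
 [-2 -3 -3 -3 -3 -2  1  9 24 28 14  1 -2 -2 -3 -2]
 [-2 -2 -2 -3 -2  0  6 18 29 20  5 -1 -2 -3 -3 -2]
 [-2 -2 -2 -2 -1  3 13 28 26 10  0 -2 -3 -2 -2 -2]
 [-1 -1 -2 -2  1  8 23 28 16  3 -2 -2 -3 -2 -3 -2]
 [-2 -1  0 -1  6 19 31 24  8 -1 -2 -3 -2 -2 -2 -1]
 [-1 -1 -1  2 11 27 31 16  1 -2 -2 -2 -3 -2 -2 -2]
 [-1 -2 -1  2 12 22 18  5 -1 -2 -2 -2 -3 -1 -1 -2]
 [-1 -2 -1  1  4  7  5  0 -2 -2 -2 -2 -2 -1 -2 -1]]
[246.35479951 289.76427704] [320.95964126 287.78026906] 22
[ 0.43608604 -0.13427463  0.01660382] [ 0.43806699 -0.13432544  0.016     ] [ 0.43345239 -0.13368903  0.016     ]
[-0.03927192 -0.05369579]
[-0.03738979 -0.05307586]
[-0.04194883 -0.05403226]
```

Everything agrees: index height is 16.6 mm (16 expected), its gauge x is −39.5 mm (−40 expected), and the plate's rear face is near (0.479, −0.160). I go there in two moves, fingers shut, tool y along the gauge's y.

>>> step_arm --pt "-1 0.16 0.2 0 -0.046" --pt "-1 0.32 0.42 -0.04 -0.093" --pt "-1 0.48 0.63 -0.08 -0.139" --pt "-1 0.64 0.84 -0.16 -0.185" --pt "-1 0.64 0.84 -0.16 -0.185" --pt "-1 0.64 0.84 -0.16 -0.185" --pt "-1 0.64 0.84 -0.16 -0.185" --pt "-1 0.64 0.84 -0.16 -0.185" --pt "-1 0.64 0.84 -0.16 -0.185" --pt "-1 0.64 0.84 -0.16 -0.185"

```text
time_s: 1.1
position: [0.3067, -0.3989, 0.2015]
tcp_rot: [[0.941, -0.338, 0.0], [-0.338, -0.941, -0.001], [0.001, 0.001, -1.0]]
force: [-0.2, -0.8, 0.5]
opening: 0.175
grasp_force: 0.0
```

>>> step_arm --pt "-1 0.16 0.21 -0.1 0" --pt "-1 0.32 0.42 -0.2 0" --pt "-1 0.48 0.63 -0.3 0" --pt "-1 0.6 0.78 -0.35 0" --pt "-1 0.648 0.83 -0.4 0" --pt "-1 0.648 0.83 -0.4 0" --pt "-1 0.648 0.83 -0.4 0" --pt "-1 0.648 0.83 -0.4 0" --pt "-1 0.648 0.83 -0.4 0" --pt "-1 0.648 0.83 -0.4 0"

```text
time_s: 2.1
position: [0.469, -0.1916, 0.1019]
tcp_rot: [[0.941, -0.339, 0.001], [-0.339, -0.941, -0.001], [0.001, 0.001, -1.0]]
force: [0.2, 0.3, 0.1]
opening: 0.007
grasp_force: 0.0
```

```bash
python3 - <<'E'
from rig import *
from h import *
ims=[]
for n in ("scene","top"):
    c=capture(n); i=c["color"][:,:,::-1]; u=proj(c,np.array([.475,-.165,.05])).astype(int)
    k=i[u[1]-45:u[1]+45,u[0]-45:u[0]+45]; ims.append(cv2.resize(k,(390,390),interpolation=cv2.INTER_CUBIC)); print(n,u)
cv2.imwrite("pics/c1.png",np.hstack(ims))
s=read_state();print(s["position"],s["force"],s["opening"])
E
```

```text
scene [268 286]
top [340 272]
[ 0.46895203 -0.19122267  0.10179425] [-0.23923289  1.00650356  0.62527721] 0.004401354214164268
```

View pics/c1.png

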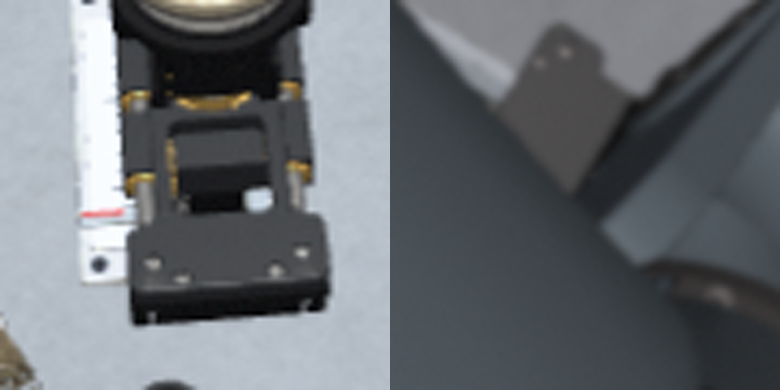

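The crop shows the gripper over the end of the gauge. The red line is still visible at scene crop (100,213), so I can use it to track the cursor. I go down behind the plate.

>>> step_arm --pt "-1 0 0 -0.07 0" --pt "-1 0 0 -0.14 0" --pt "-1 0 0 -0.206 0" --pt "-1 0 0 -0.206 0" --pt "-1 0 0 -0.206 0"

```text
time_s: 2.7
position: [0.4691, -0.1904, 0.05]
tcp_rot: [[0.941, -0.338, -0.0], [-0.338, -0.941, 0.0], [-0.0, -0.0, -1.0]]
force: [1.0, -0.5, 0.3]
opening: 0.007
grasp_force: 0.0
```

>>> step_arm --pt "-1 0.0034 0.0094 0 0" --pt "-1 0.0067 0.0188 0 0" --pt "-1 0.0101 0.0282 0 0" --pt "-1 0.0135 0.0377 0 0" --pt "-1 0.0169 0.0471 0 0" --pt "-1 0.0202 0.0565 0 0" --pt "-1 0.0236 0.0659 0 0" --pt "-1 0.027 0.0753 0 0" --pt "-1 0.0303 0.0847 0 0" --pt "-1 0.0337 0.0942 0 0" --pt "-1 0.0371 0.1036 0 0" --pt "-1 0.0404 0.113 0 0" --pt "-1 0.0438 0.1224 0 0" --pt "-1 0.0472 0.1318 0 0" --pt "-1 0.0506 0.1412 0 0" --pt "-1 0.0539 0.1506 0 0" --pt "-1 0.0573 0.16 0 0" --pt "-1 0.0607 0.1695 0 0" --pt "-1 0.064 0.1789 0 0" --pt "-1 0.0674 0.1883 0 0"

```text
time_s: 4.7
position: [0.4862, -0.1426, 0.0498]
tcp_rot: [[0.942, -0.337, 0.0], [-0.337, -0.942, -0.0], [0.0, 0.0, -1.0]]
force: [-0.8, -2.5, -0.4]
opening: 0.006
grasp_force: 1.2
```

```bash
cat > chk.py <<'E'
from rig import *
from h import *
ce=np.array([.49116,-.09696]);y=np.radians(-19.7);R=np.array([[np.cos(y),-np.sin(y)],[np.sin(y),np.cos(y)]])
c=capture("scene")
i=c["color"].astype(int);m=((i[...,0]-np.maximum(i[...,1],i[...,2])>20)*1).astype(np.uint8)
S=[]
for yy in np.arange(-.06,.012,.004):
    u=proj(c,np.append(ce+R@[-.04,yy],.016)).astype(int);S.append(u)
x0,y0=np.min(S,0)-6;x1,y1=np.max(S,0)+6
i=i[y0:y1,x0:x1];w=np.clip(i[...,0]-np.maximum(i[...,1],i[...,2])-20,0,None);ys,xs=np.mgrid[y0:y1,x0:x1]
if w.sum():
    uv=np.array([(w*xs).sum(),(w*ys).sum()])/w.sum();P=onplane(c,uv,.016)
    g=R.T@(P[:2]-ce);print("red",uv,(w>0).sum(),P,"gauge",g,"q~",g[1]+.064)
s=read_state();print(s["position"],"g",R.T@(s["position"][:2]-ce),"F",s["force"],"F gauge",R.T@s["force"][:2],s["time_s"])
E
python3 chk.py
```

```text
red [245.46811398 276.96743555] 13 [ 0.44783585 -0.10538556  0.016     ] gauge [-0.03794819 -0.02253678] q~ 0.041463216753784865
[ 0.4863336  -0.14233637  0.04976786] g [ 0.01075225 -0.04434747] F [-0.27715849 -1.20425328 -1.43737749] F gauge [ 0.14501151 -1.2271978 ] 4.75
```

>>> step_arm --pt "-1 0.0027 0.0075 0 0" --pt "-1 0.0054 0.0151 0 0" --pt "-1 0.0081 0.0226 0 0" --pt "-1 0.0108 0.0301 0 0" --pt "-1 0.0135 0.0377 0 0" --pt "-1 0.0162 0.0452 0 0" --pt "-1 0.0182 0.0508 0 0" --pt "-1 0.0195 0.0546 0 0" --pt "-1 0.0202 0.0565 0 0"

```text
time_s: 5.65
position: [0.4912, -0.1287, 0.0498]
tcp_rot: [[0.942, -0.337, 0.0], [-0.337, -0.942, -0.0], [0.0, 0.0, -1.0]]
force: [-0.8, -3.4, -0.8]
opening: 0.007
grasp_force: 1.6
```

```bash
python3 chk.py
```

```text
red [245.15428571 270.92571429] 13 [ 0.45278385 -0.09141216  0.016     ] gauge [-0.03800016 -0.00771329] q~ 0.056286710287581004
[ 0.49125767 -0.1286518   0.04975975] g [ 0.01077511 -0.02980397] F [-0.77863087 -3.50157119 -2.28976068] F gauge [ 0.44730502 -3.55909891] 5.7
```

>>> step_arm --pt "-1 0.0007 0.0019 0 0" --pt "-1 0.0013 0.0038 0 0" --pt "-1 0.002 0.0056 0 0" --pt "-1 0.0027 0.0075 0 0" --pt "-1 0.0034 0.0094 0 0"

```text
time_s: 6.2
position: [0.4921, -0.1263, 0.0498]
tcp_rot: [[0.942, -0.337, 0.0], [-0.337, -0.942, -0.0], [0.0, 0.0, -1.0]]
force: [-0.6, -2.4, -1.7]
opening: 0.004
grasp_force: 1.6
```

```bash
python3 chk.py
```

```text
red [245.18208092 269.92196532] 13 [ 0.45376782 -0.08913543  0.016     ] gauge [-0.03784126 -0.00523813] q~ 0.05876187166791832
[ 0.49210066 -0.12626662  0.04975751] g [ 0.01076473 -0.02727423] F [-0.88148481 -3.97208581 -1.35464832] F gauge [ 0.50907931 -4.03674614] 6.25
```

Not at the stop yet, so I continue gently.

>>> step_arm --pt "-1 0.0007 0.0019 0 0" --pt "-1 0.0013 0.0038 0 0" --pt "-1 0.002 0.0056 0 0"

```text
time_s: 6.55
position: [0.4926, -0.1249, 0.0498]
tcp_rot: [[0.942, -0.337, 0.0], [-0.337, -0.942, -0.0], [0.0, 0.0, -1.0]]
force: [-0.8, -3.8, -1.6]
opening: 0.005
grasp_force: 1.6
```

```bash
python3 chk.py
```

```text
red [245.42228739 269.11730205] 14 [ 0.45497612 -0.08749718  0.016     ] gauge [-0.03725593 -0.00328845] q~ 0.060711550328493166
[ 0.49260961 -0.12486426  0.04975903] g [ 0.01077116 -0.02578239] F [ 0.62578081 -3.71651352 -1.27718057] F gauge [ 1.84197328 -3.28804026] 6.6
```

>>> step_arm --pt "-1 0.0007 0.0019 0 0" --pt "-1 0.0013 0.0038 0 0" --pt "-1 0.002 0.0056 0 0"

```text
time_s: 6.9
position: [0.4931, -0.1235, 0.0498]
tcp_rot: [[0.942, -0.337, 0.0], [-0.337, -0.942, -0.0], [0.0, -0.0, -1.0]]
force: [0.1, -3.4, -0.7]
opening: 0.004
grasp_force: 1.6
```

```bash
python3 chk.py
```

```text
red [245.36798906 268.68262654] 17 [ 0.45527746 -0.08644812  0.016     ] gauge [-0.03732586 -0.00219921] q~ 0.06180078614084797
[ 0.4931243  -0.12347107  0.04977085] g [ 0.01078609 -0.02429724] F [ 0.04269526 -4.58973093 -0.96470825] F gauge [ 1.58737287 -4.30670411] 6.95
```

>>> step_arm --pt "-1 0.0007 0.0019 0 0" --pt "-1 0.0013 0.0038 0 0" --pt "-1 0.002 0.0056 0 0"

```text
time_s: 7.25
position: [0.4936, -0.1221, 0.0498]
tcp_rot: [[0.942, -0.337, 0.0], [-0.337, -0.942, -0.0], [0.0, 0.0, -1.0]]
force: [-0.0, -3.7, -0.9]
opening: 0.004
grasp_force: 1.6
```

```bash
python3 chk.py
```

```text
red [245.38161994 267.99844237] 12 [ 0.45594268 -0.08488149  0.016     ] gauge [-0.03722768 -0.00050003] q~ 0.06349996546581735
[ 0.49360184 -0.12204653  0.04975671] g [ 0.01075547 -0.0227951 ] F [-0.07478087 -3.56371441 -1.29454338] F gauge [ 1.13090724 -3.38034042] 7.3
```

>>> step_arm --pt "-1 0.0007 0.0019 0 0" --pt "-1 0.0013 0.0038 0 0" --pt "-1 0.002 0.0056 0 0" --pt "-1 0.0027 0.0075 0 0"

```text
time_s: 7.7
position: [0.4939, -0.1214, 0.0498]
tcp_rot: [[0.942, -0.335, -0.001], [-0.335, -0.942, -0.002], [0.0, 0.002, -1.0]]
force: [-2.4, -11.3, -1.0]
opening: 0.007
grasp_force: 5.3
```

```bash
python3 - <<'E'
exec(open("chk.py").read())
u=proj(c,np.append(ce,.02)).astype(int)
k=c["color"][u[1]-55:u[1]+45,u[0]-50:u[0]+50,::-1];cv2.imwrite("pics/c2.png",cv2.resize(k,(600,600),interpolation=cv2.INTER_CUBIC))
E
```

```text
red [245.15022762 267.92867982] 13 [ 0.45556404 -0.08451602  0.016     ] gauge [-0.03770735 -0.00028359] q~ 0.0637164113815906
[ 0.49388239 -0.12147492  0.04975949] g [ 0.01082691 -0.02216237] F [-2.34901097 -8.75375667 -0.94209941] F gauge [ 0.73932523 -9.03324452] 7.75
```

View pics/c2.png

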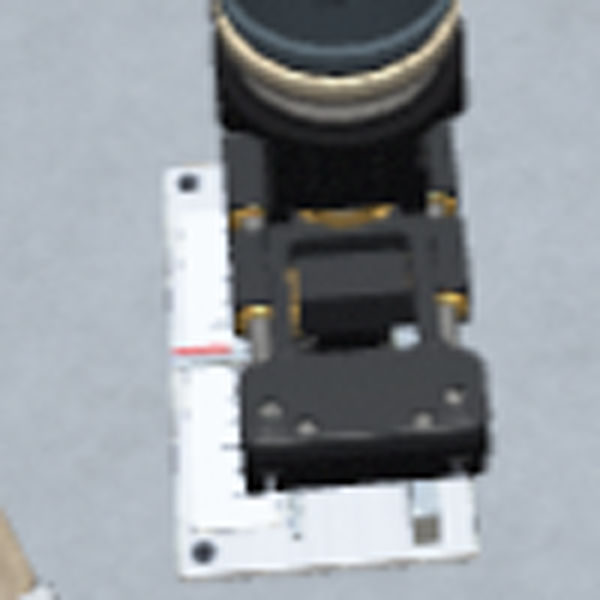

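The force rose to about 10 N and the red line stopped, at scene crop (205,350), so the cursor is closed up. I hold briefly, back off and lift clear.

>>> step_arm --pt "-1 0 0 0 0" --pt "-1 0 0 0 0" --pt "-1 0 0 0 0" --pt "-1 -0.0067 -0.0188 0 0" --pt "-1 -0.02 -0.056 0 0" --pt "-1 -0.0337 -0.094 0 0" --pt "-1 -0.0337 -0.094 0 0" --pt "-1 -0.0337 -0.094 0.1 0" --pt "-1 -0.0337 -0.094 0.25 0" --pt "-1 -0.2 -0.35 0.35 0" --pt "-1 -0.35 -0.6 0.35 0" --pt "-1 -0.5 -0.8 0.35 0" --pt "-1 -0.5 -0.8 0.35 0" --pt "-1 -0.5 -0.8 0.35 0" --pt "-1 -0.5 -0.8 0.35 0" --pt "-1 -0.5 -0.8 0.35 0"

```text
time_s: 9.35
position: [0.3691, -0.3191, 0.137]
tcp_rot: [[0.941, -0.337, -0.0], [-0.337, -0.941, 0.002], [-0.001, -0.002, -1.0]]
force: [0.3, 0.5, -0.2]
opening: 0.008
grasp_force: 0.0
```

```bash
python3 - <<'E'
exec(open("chk.py").read())
t=capture("top")
def red2(c,uv0,th):
    x0,y0=(uv0-9).astype(int);i=c["color"][y0:y0+19,x0:x0+19].astype(float)
    w=np.clip(i[...,0]-np.maximum(i[...,1],i[...,2])-th,0,None);ys,xs=np.mgrid[y0:y0+19,x0:x0+19]
    return np.array([(w*xs).sum(),(w*ys).sum()])/w.sum()
g=np.append(ce+R@[-.04,-.002],.016)
a=red2(c,proj(c,g),20);print("scene",a,onplane(c,a,.016))
try:
    b=red2(t,proj(t,g),8);I=tri(c,a,t,b);print("top",b,onplane(t,b,.016),"tri",I,"g",R.T@(I[:2]-ce))
except Exception as e: print(e)
ims=[]
for cc in(c,t):
    u=proj(cc,np.append(ce,.02)).astype(int)
    ims.append(cv2.resize(cc["color"][u[1]-50:u[1]+50,u[0]-50:u[0]+50,::-1],(395,395),interpolation=cv2.INTER_CUBIC))
cv2.imwrite("pics/c3.png",np.hstack(ims))
E
```

```text
[ 0.3693915  -0.31856308  0.13699258] g [-0.03994011 -0.24968036] F [-0.08138456  0.55810927 -0.44578015] F gauge [-0.26475716  0.49800909] 9.4
scene [nan nan] [nan nan nan]
top [301.29045643 274.41908714] [ 0.45251487 -0.08441489  0.016     ] tri [nan nan nan] g [nan nan]<stdin>:6: RuntimeWarning: invalid value encountered in divide
```

View pics/c3.png

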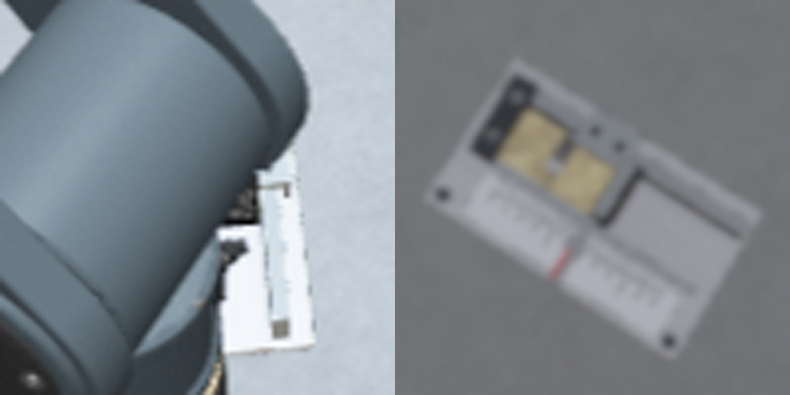

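The top view shows it closed up: stop, cylinder and jaw touch without a gap, and the red line is at crop (560,263). The index is at about (0.454, −0.0845). I go above it and then down.

>>> step_arm --pt "-1 0.07 0.18 0 0" --pt "-1 0.14 0.36 0 0" --pt "-1 0.21 0.54 0 0" --pt "-1 0.27 0.72 0 0" --pt "-1 0.32 0.86 0 0" --pt "-1 0.338 0.936 0 0" --pt "-1 0.338 0.936 0 0" --pt "-1 0.338 0.936 0 0" --pt "-1 0.338 0.936 0 0" --pt "-1 0.338 0.936 -0.08 0" --pt "-1 0.338 0.936 -0.16 0" --pt "-1 0.338 0.936 -0.24 0" --pt "-1 0.338 0.936 -0.3 0" --pt "-1 0.338 0.936 -0.34 0" --pt "-1 0.338 0.936 -0.34 0" --pt "-1 0.338 0.936 -0.34 0"

```text
time_s: 11.05
position: [0.4537, -0.0868, 0.0524]
tcp_rot: [[0.941, -0.338, 0.0], [-0.338, -0.941, -0.0], [0.0, 0.0, -1.0]]
force: [0.5, -0.1, -0.5]
opening: 0.003
grasp_force: 0.0
```

```bash
python3 - <<'E'
exec(open("chk.py").read())
S=c;T=dict(np.load("top0.npz"));print("index",tri(S,(245.15,267.93),T,(301.29,274.42)))
u=proj(c,np.append(ce,.02)).astype(int)
cv2.imwrite("pics/c4.png",cv2.resize(c["color"][u[1]-55:u[1]+45,u[0]-50:u[0]+50,::-1],(500,500),interpolation=cv2.INTER_CUBIC))
E
```

```text
[ 0.45400145 -0.08676484  0.05269019] g [-0.03842042 -0.00292753] F [-0.37829651  0.35505869 -0.08768637] F gauge [-0.47584362  0.20675534] 11.1
index [ 0.45419447 -0.08477111  0.01678404]
```

View pics/c4.png

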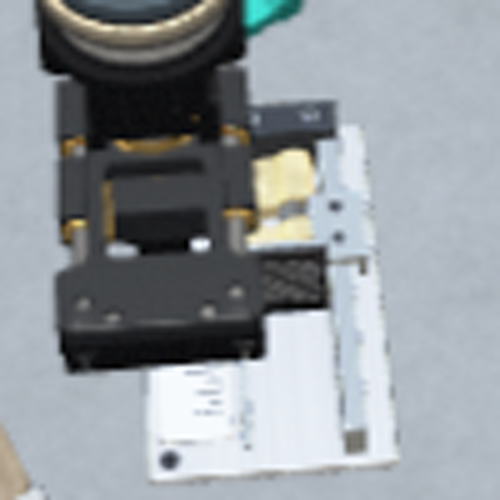

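The crop shows the gripper over the pointer, and the cylinder still closed between the stop and the cursor, around crop (285,195). The TCP is 2 mm from the index sideways and 36 mm above it. I trim those 2 mm and hold.

>>> step_arm --pt "-1 0 0.008 0 0" --pt "-1 0 0.008 0 0" --pt "-1 0 0.008 0 0" --pt "-1 0 0.008 0 0" --pt "-1 0 0.008 0 0" --pt "-1 0 0.008 0 0" --pt "-1 0 0.008 0 0" --pt "-1 0 0.008 0 0" --pt "-1 0 0.008 0 0" --pt "-1 0 0.008 0 0" --pt "-1 0 0.008 0 0" --pt "-1 0 0.008 0 0" --pt "-1 0 0.008 0 0" --pt "-1 0 0.008 0 0" --pt "-1 0 0.008 0 0" --pt "-1 0 0.008 0 0" --pt "-1 0 0.008 0 0" --pt "-1 0 0.008 0 0" --pt "-1 0 0.008 0 0" --pt "-1 0 0.008 0 0"

```text
time_s: 13.1
position: [0.4537, -0.0842, 0.0522]
tcp_rot: [[0.942, -0.337, -0.0], [-0.337, -0.942, 0.0], [-0.0, -0.0, -1.0]]
force: [-0.3, -0.4, -0.5]
opening: 0.005
grasp_force: 0.0
```

>>> step_arm --pt "-1 0 0 0 0" --pt "-1 0 0 0 0" --pt "-1 0 0 0 0" --pt "-1 0 0 0 0" --pt "-1 0 0 0 0" --pt "-1 0 0 0 0" --pt "-1 0 0 0 0" --pt "-1 0 0 0 0"

```text
time_s: 13.9
position: [0.4537, -0.0842, 0.0522]
tcp_rot: [[0.942, -0.337, -0.0], [-0.337, -0.942, 0.0], [-0.0, -0.0, -1.0]]
force: [0.2, 0.2, -0.5]
opening: 0.009
grasp_force: 0.0
```

```bash
python3 -c "
from rig import *
print(read_state()['position']); print(hand_in())"
```

```text
[ 0.4536717  -0.08424697  0.05224329]
the job is handed in; nothing more can be done
None
```

The cursor is closed up on the brass cylinder against the stop, the fingertips held for over two seconds about 16 mm above the red index line, and the job is handed in at about 14 s; no verdict was returned.

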